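# Find the canister with the pickling weight and slide it onto the trivet

## Robot

A 6-joint arm with a two-finger parallel gripper is mounted at the origin on a cart in front of the work surface, level with it; the furniture and walls round the work are solid. World frame = base frame: x ahead of the robot, y to its left, z up, the work surface at z = 0. Lengths are in m, angles in rad, forces in N, time in s.
With the tool pointing down it reaches from about 0.25 to 0.725 m from the base axis. Payload 4 kg.
Tool frame: the origin (TCP) lies at the very end of the fingers, on their centre line; the grasp point (between the pads) lies 19 mm behind it; z points along the fingers, y is the line along which they close (so a half turn about z gives the same grasp; the last joint's range is limited). The gripper opens to 85 mm and grips with 20 to 120 N. Pads are 22 mm wide; open, the fingers measure 114 mm over their backs; the gripper's body (76 mm by 85 mm) begins 54 mm behind the grasp point. The pads swing forward as they close: fully open they stand 13 mm farther back than shut.
Start: joints at [1.266, 0.241, 0.005, 1.335, 0, 1.571], TCP at [0.15, 0.477, 0.206] pointing down, gripper open.
Joint ranges: [-2.72, 2.72], [-1.05, 1.87], [-1.09, 1.28], [-1.99, 2.15], [-1.42, 1.44], [-3.14, 3.14]. Speed limits (rad/s): [2.79, 2.79, 3.14, 3.14, 3.14, 3.14].

## Interface

Orientations are given as a unit quaternion [x, y, z, w].
In Python, from workcell import * gives the robot as it stands. The module is installed in compiled form; this text tells all that it offers.
- The arm moves only by the tool send_rows, never from a script. Its argument "steps" is text: rows parted by semicolons, each of 7 numbers parted by spaces: the opening, from -1 (shut) to 1 (fully open), then the shift along the world's x, y, z in m, then the turn, a rotation vector about the world's x, y, z in rad. A call has exactly 5 rows; each row shifts and turns the commanded pose from where the row before left it; what a row does not reach is not made up. A row lasts 1/12 s, in which the tool goes at most 41.7 mm and 7.16 degrees, less where a joint would pass 70% of its speed; a pose out of reach is approached as far as the arm can. A call is refused whole if a number of a shift passes 0.0417 or a number of a turn 0.125, either way. A call with a gripper value outside its range is refused whole. The fingers move at their own pace and stop on an object; the grip force is fixed at half the most. Time passes only in rows, so rows that do not move let the fingers close, or fill a call up. It gives the time, the measured TCP pose, the force, the opening and the grip force at its end, in the units of the state.
- get_obs(): the state, without advancing time (a new reading comes with each control period).
- camera(name): name is "scene" or "top" or "wrist"; returns a dict with "frame" (480x640x3 uint8, red, green, blue), "range_z" (480x640 float32, m along the optical axis (not along the pixel's ray), 0 where there is no reading), "camera_matrix" (3x3 intrinsics, pixels), "extrinsics" (4x4, takes a point from world to camera coordinates); the wrist camera has in their place "T_tool_cam" (4x4, takes a point from camera to tool coordinates, whose origin is the TCP and whose axes are the flange's). Camera axes: x right, y down, z forward; pixel columns grow to the right and rows downward; lengths in m; the calibration is good to about 2 mm. A picture is of the moment at which its call begins: read the wrist's pose just before it.
- job_done(): hands the job in; it is judged then, once.
The state is a dict: "clock": time; "joint_pos": joint angles; "joint_vel": joint speeds; "tau": joint torques, N m; "eef_pos": TCP position; "tool_rot": TCP orientation; "ft_force": force on the tool from outside, world axes, zero at the start; "ft_torque": the same for the moment, N m; "grip_width": finger opening in m; "grasp_force": force on a finger pad.
Only numpy, scipy, OpenCV 4.12 (cv2) and the standard library are available. Lean on these libraries where they do the work, as an engineer would, in place of code of your own. Each camera call takes 0.05 s, during which the arm holds its last target. There are 200 camera calls.

## Task

A heavy stoneware pickling weight is shut in one of the four identical canisters; the other three are as good as empty. Nudge the canisters to feel which one is heavy, then slide that one, never lifting or tipping any canister, to the middle of the round trivet (within 2 cm). Leave the other three standing within about 4 cm of where they were, and do not disturb the tin and the two jars.

Things in the scene. Friction and masses are not known exactly. Their poses are not given: they have to be found in the camera images.
- trivet: round wooden trivet fixed to the worktop, 144 mm across and 4 mm thick; its edge is bevelled from 0.6 mm up to 4 mm over the outer 16 mm, so things slide onto it from any side; origin at the middle of its underside
- canister_a: one of four canisters that look alike: closed, squat, round metal canister with a fixed flat lid and no handle, 91 mm across and 73 mm high (too wide to grip), bottom edge chamfered 3 mm; empty it weighs about 0.17 kg, the one with the weight inside 0.65 to 0.95 kg, and which one that is changes each time; origin at the middle of its underside, z up
- canister_b: one of four canisters that look alike: closed, squat, round metal canister with a fixed flat lid and no handle, 91 mm across and 73 mm high (too wide to grip), bottom edge chamfered 3 mm; empty it weighs about 0.17 kg, the one with the weight inside 0.65 to 0.95 kg, and which one that is changes each time; origin at the middle of its underside, z up
- canister_c: one of four canisters that look alike: closed, squat, round metal canister with a fixed flat lid and no handle, 91 mm across and 73 mm high (too wide to grip), bottom edge chamfered 3 mm; empty it weighs about 0.17 kg, the one with the weight inside 0.65 to 0.95 kg, and which one that is changes each time; origin at the middle of its underside, z up
- canister_d: one of four canisters that look alike: closed, squat, round metal canister with a fixed flat lid and no handle, 91 mm across and 73 mm high (too wide to grip), bottom edge chamfered 3 mm; empty it weighs about 0.17 kg, the one with the weight inside 0.65 to 0.95 kg, and which one that is changes each time; origin at the middle of its underside, z up
- tin: bystander: low round food tin, 86 mm across, 40 mm high, origin at the middle of its underside
- spice_jar: bystander: spice jar with a pale lid, 44 mm across, 109 mm high, origin at the middle of its underside
- jar: bystander: jar with a yellow lid, 64 mm across, 100 mm high, origin at the middle of its underside
Things that resemble listed ones, but are neither listed nor needed, are in the scene too. Of the things like the trivet, leave any that is green; of the rest the larger one is meant. What is shaped like the canister_b but black or red is not meant.

How it is judged:
At the end, for the whole second after the job is handed in: The heavy canister stands on the trivet (it alone presses on it with more than 4 N), its middle within 20 mm of the trivet's middle, upright within 0.1 rad and at rest; each of the other three canisters is within 50 mm of where it started (((horizontal distance between canister_a and trivet below 0.02 m and contact force between canister_a and trivet above 4 N and angle between canister_a's own z axis and vertical below 0.1 rad and linear speed of canister_a below 0.02 m/s and distance of each of canister_b, canister_c, canister_d from where it was at the start of the episode below 0.05 m) or (horizontal distance between canister_b and trivet below 0.02 m and contact force between canister_b and trivet above 4 N and angle between canister_b's own z axis and vertical below 0.1 rad and linear speed of canister_b below 0.02 m/s and distance of each of canister_a, canister_c, canister_d from where it was at the start of the episode below 0.05 m) or (horizontal distance between canister_c and trivet below 0.02 m and contact force between canister_c and trivet above 4 N and angle between canister_c's own z axis and vertical below 0.1 rad and linear speed of canister_c below 0.02 m/s and distance of each of canister_a, canister_b, canister_d from where it was at the start of the episode below 0.05 m) or (horizontal distance between canister_d and trivet below 0.02 m and contact force between canister_d and trivet above 4 N and angle between canister_d's own z axis and vertical below 0.1 rad and linear speed of canister_d below 0.02 m/s and distance of each of canister_a, canister_b, canister_c from where it was at the start of the episode below 0.05 m))); the robot touches nothing.
It fails at once if a canister is tipped by more than 0.3 rad (angle between any of canister_a, canister_b, canister_c, canister_d's own z axis and vertical above 0.3 rad).
It fails at once if a canister is lifted by more than 20 mm (height (world z) of any of canister_a, canister_b, canister_c, canister_d above 0.02 m).
It fails at once if the tin or a jar is moved by more than 25 mm or tipped by more than 0.3 rad (distance of any of tin, spice_jar, jar from where it was at the start of the episode above 0.025 m or angle between any of tin, spice_jar, jar's own z axis and vertical above 0.3 rad).
It also fails if it takes over 61 s, if anything falls off the work surface, if the arm or the gripper's body presses on something with over 40 N, if the wrist force passes 120 N, or if a joint passes its speed limit or range.

## Working session

There is one attempt and no reset: what is moved stays moved. The work goes in short steps, Python scripts to look and compute and a tool call to move; the robot and the scene stay as the last step left them, time stands still between calls to the robot, and variables do not carry over. Pictures are saved under pics/ and viewed, at most 10 in all, crops included, and the job is handed in when it is done.

Besides the shell and the picture viewer there is one more tool, called after "Call:" by a JSON object that holds its "fn" and its "kwargs", one argument or row to a line. send_rows: Moves the arm, as the interface text tells. Its arguments: {"type":"object","properties":{"steps":{"type":"string"}},"required":["steps"]}

```bash
mkdir -p pics; python3 - <<'E'
from workcell import *
import cv2,numpy as np
o=get_obs();print({k:np.round(v,3) for k,v in o.items()})
for n in("top","scene"):
    c=camera(n);cv2.imwrite(f"pics/{n}0.png",c["frame"][:,:,::-1]);np.savez(f"{n}0.npz",**c)
    print(n,c["camera_matrix"].round(1).tolist(),c["extrinsics"].round(3).tolist(),(c["range_z"]>0).mean())
E
```

```text
{'clock': np.float64(0.0), 'joint_pos': array([ 1.266,  0.241,  0.004,  1.335, -0.   ,  1.571]), 'joint_vel': array([ 0.002, -0.002, -0.001, -0.002, -0.001,  0.002]), 'tau': array([ 0.0000e+00, -3.7232e+01,  2.5241e+01,  1.7000e-02,  0.0000e+00,
        0.0000e+00]), 'eef_pos': array([0.15 , 0.476, 0.205]), 'tool_rot': array([ 0.152,  0.988, -0.001, -0.   ]), 'ft_force': array([-1.006, -0.357,  0.338]), 'ft_torque': array([-0.017, -0.046, -0.027]), 'grasp_force': np.float64(0.0), 'grip_width': np.float64(0.086)}
top [[560.9, 0.0, 320.8], [0.0, 560.9, 232.7], [0.0, 0.0, 1.0]] [[0.024, -1.0, 0.002, 0.022], [-0.997, -0.024, -0.071, 0.584], [0.072, 0.0, -0.997, 1.697], [0.0, 0.0, 0.0, 1.0]] 0.9959537760416667
scene [[613.7, 0.0, 324.1], [0.0, 613.7, 239.8], [0.0, 0.0, 1.0]] [[0.944, -0.329, -0.006, -0.539], [-0.181, -0.504, -0.844, 0.144], [0.274, 0.799, -0.536, 1.694], [0.0, 0.0, 0.0, 1.0]] 0.9898860677083333
```

View pics/top0.png

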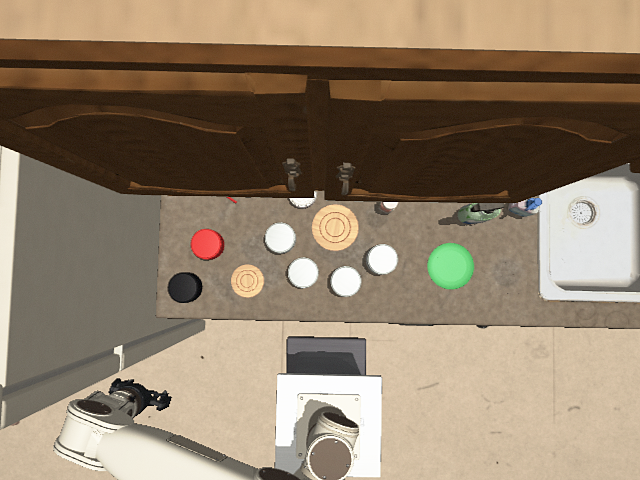

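View pics/scene0.png

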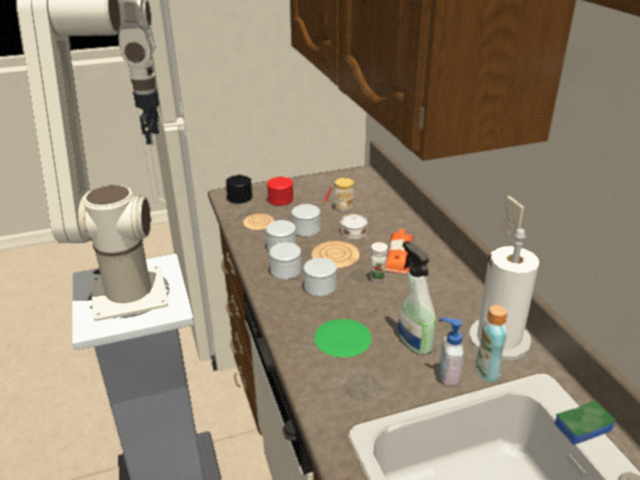

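Top view: white canisters at (280,238), (303,273), (345,281) and (381,260). The large wooden ring at (335,228) and a smaller one at (247,281), with a green disc at (451,266). The black (185,287) and red (207,244) canisters are decoys. The tin is at (302,200) and the spice jar at (385,208). The jar shows only in the scene view, at (344,195). The trivet meant is the one at (335,228), because it is wooden and the larger of the two; I'll check that with measurements and a crop.

```bash
cat > h.py <<'E'
import numpy as np,cv2
def load(n): return dict(np.load(n+".npz"))
def ray(c,u,v):
    K=c["camera_matrix"];E=c["extrinsics"];R=E[:3,:3];t=E[:3,3]
    d=R.T@np.linalg.inv(K)@np.stack([np.atleast_1d(u),np.atleast_1d(v),np.ones(np.size(u))]);return (-R.T@t)[:,None],d
def onz(c,u,v,z):
    o,d=ray(c,u,v);return (o+d*(z-o[2])/d[2]).T
def cloud(c):
    v,u=np.mgrid[:480,:640];o,d=ray(c,u.ravel(),v.ravel())
    return (o+d*c["range_z"].ravel()).T.reshape(480,640,3)   # d has unit camera z
E
python3 - <<'E'
from h import *
# top faces of things from depth height masks + fitted circles, both views
for n in("top","scene"):
    c=load(n+"0");P=cloud(c);hsv=cv2.cvtColor(c["frame"],cv2.COLOR_RGB2HSV);X,Y,Z=P[...,0],P[...,1],P[...,2]
    reg=(X>.25)&(X<.95)&(abs(Y)<.55)
    print(n,"table z",np.median(Z[reg&(abs(Z)<.02)]).round(4))
    for nm,lo,hi in(("z>.025-.05",.030,.05),("z .062-.084",.062,.084),("z .09-.125",.09,.125)):
        m=(reg&(Z>lo)&(Z<hi)).astype(np.uint8)
        m=cv2.morphologyEx(m,cv2.MORPH_OPEN,np.ones((3,3)))
        k,l,s,ce=cv2.connectedComponentsWithStats(m)
        for i in range(1,k):
            if s[i,4]<60: continue
            q=P[l==i];(cx,cy),r=cv2.minEnclosingCircle(q[:,:2].astype(np.float32))
            print(nm,"px",ce[i].round(0),"n",s[i,4],"xy",round(cx,3),round(cy,3),"dia",round(2*r,3),"z",np.median(q[:,2]).round(3),hsv[l==i].mean(0).round(0))
    m=((hsv[...,0]>8)&(hsv[...,0]<24)&(hsv[...,1]>90)&(hsv[...,2]>150)&reg&(Z<.03)).astype(np.uint8)
    for q in cv2.findContours(m,0,1)[0]:
        if cv2.contourArea(q)<100: continue
        q=q[:,0];w=onz(c,q[:,0],q[:,1],.002)[:,:2].astype(np.float32);(cx,cy),r=cv2.minEnclosingCircle(w);print("wood px",q.mean(0).round(),"xy",round(cx,3),round(cy,3),"dia",round(2*r,3))
c=load("top0");P=cloud(c);m=P[...,2]>.2;m[240:]=0;m[:,:130]=0;m[:,520:]=0
q=P[m];print("cabinet: min x",np.percentile(q[:,0],1).round(3),"min z",np.percentile(q[:,2],[0.2,1,5]).round(3))
t=c["frame"][190:300,150:490,::-1];cv2.imwrite("pics/crop1.png",cv2.resize(t,None,fx=2.3,fy=2.3,interpolation=cv2.INTER_CUBIC))
E
```

```text
top table z 0.0
z>.025-.05 px [300. 202.] n 137 xy 0.677 0.1 dia 0.061 z 0.037 [ 19.   9. 242.]
z .062-.084 px [279. 237.] n 709 xy 0.563 0.159 dia 0.091 z 0.071 [ 38.   5. 239.]
z .062-.084 px [205. 243.] n 707 xy 0.54 0.379 dia 0.092 z 0.071 [  1. 175. 239.]
z .062-.084 px [382. 259.] n 706 xy 0.506 -0.147 dia 0.091 z 0.071 [ 33.   3. 242.]
z .062-.084 px [303. 273.] n 700 xy 0.461 0.088 dia 0.091 z 0.071 [ 38.   4. 242.]
z .062-.084 px [345. 281.] n 721 xy 0.438 -0.039 dia 0.09 z 0.071 [ 36.   4. 241.]
z .062-.084 px [182. 287.] n 723 xy 0.409 0.442 dia 0.092 z 0.071 [92. 17. 47.]
z .09-.125 px [146. 226.] n 215 xy 0.585 0.543 dia 0.183 z 0.108 [ 20.  39. 118.]
z .09-.125 px [389. 205.] n 88 xy 0.667 -0.162 dia 0.04 z 0.108 [ 17.  18. 234.]
z .09-.125 px [473. 215.] n 95 xy 0.645 -0.412 dia 0.054 z 0.106 [ 50.  53. 147.]
z .09-.125 px [144. 275.] n 115 xy 0.442 0.544 dia 0.093 z 0.109 [ 21.  39. 118.]
z .09-.125 px [142. 309.] n 117 xy 0.344 0.545 dia 0.093 z 0.109 [ 21.  38. 118.]
wood px [248. 281.] xy 0.431 0.26 dia 0.102
wood px [338. 225.] xy 0.602 -0.007 dia 0.145
scene tabl
[... 2829 characters left out ...]
.107 [ 21.  44. 187.]
z .09-.125 px [446. 213.] n 519 xy 0.942 -0.005 dia 0.587 z 0.097 [ 17.  73. 113.]
z .09-.125 px [344. 182.] n 151 xy 0.729 0.243 dia 0.075 z 0.096 [ 21. 135. 229.]
z .09-.125 px [379. 248.] n 186 xy 0.672 -0.168 dia 0.053 z 0.106 [ 18.  33. 220.]
z .09-.125 px [540. 303.] n 117 xy 0.945 -0.517 dia 0.065 z 0.098 [ 17.  71. 115.]
z .09-.125 px [419. 314.] n 457 xy 0.652 -0.449 dia 0.096 z 0.107 [ 46.  47. 175.]
z .09-.125 px [484. 311.] n 69 xy 0.797 -0.505 dia 0.04 z 0.108 [ 20.  34. 145.]
wood px [397. 264.] xy 0.755 -0.127 dia 0.102
wood px [336. 253.] xy 0.603 -0.014 dia 0.151
wood px [258. 221.] xy 0.429 0.251 dia 0.107
cabinet: min x 0.614 min z [0.222 0.511 0.612]
```

View pics/crop1.png

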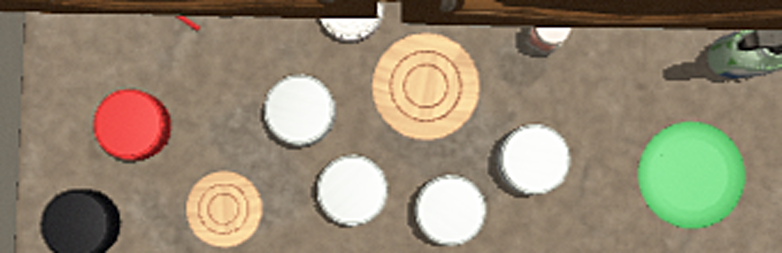

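The crop confirms it. The big ringed wooden trivet is at crop (425,86), world (0.602,-0.008), 145 mm across. The small one is only 102 mm and the other disc is green. The four white canisters are 91 mm across at z≈0.072 in both views, and the black and red ones are excluded:

| Canister | x | y |
|---|---|---|
| A | 0.563 | 0.158 |
| B | 0.461 | 0.087 |
| C | 0.438 | -0.040 |
| D | 0.506 | -0.148 |

Each is about 0.17 m from the trivet. I'll nudge each one toward the trivet with the fingers half open as a cradle, starting with A.

Call:
{"fn": "send_rows", "kwargs": {
  "steps": "0.18 0.0264 -0.0164 -0.005 0 0 -0.0693;0.18 0.0264 -0.0164 -0.005 0 0 -0.0693;0.18 0.0264 -0.0164 -0.005 0 0 -0.0693;0.18 0.0264 -0.0164 -0.005 0 0 -0.0693;0.18 0.0264 -0.0164 -0.005 0 0 -0.0693"
}}

```text
clock: 0.52
eef_pos: [0.2828, 0.3938, 0.1801]
tool_rot: [0.321, 0.947, -0.0, -0.0]
ft_force: [0.3, 1.0, -0.3]
grip_width: 0.0504
grasp_force: 0.0
```

Call:
{"fn": "send_rows", "kwargs": {
  "steps": "0.18 0.0264 -0.0164 -0.005 0 0 -0.0693;0.18 0.0264 -0.0164 -0.005 0 0 -0.0693;0.18 0.0264 -0.0164 -0.005 0 0 -0.0693;0.18 0.0264 -0.0164 -0.005 0 0 -0.0693;0.18 0.0264 -0.0164 -0.005 0 0 -0.0693"
}}

```text
clock: 0.93
eef_pos: [0.4149, 0.3117, 0.155]
tool_rot: [0.48, 0.877, -0.0, -0.0]
ft_force: [0.2, -0.0, 0.2]
grip_width: 0.0506
grasp_force: 0.0
```

Call:
{"fn": "send_rows", "kwargs": {
  "steps": "0.18 0.0264 -0.0164 -0.005 0 0 -0.0693;0.18 0.0264 -0.0164 -0.005 0 0 -0.0693;0.18 0.0264 -0.0164 -0.005 0 0 -0.0693;0.18 0.0264 -0.0164 -0.005 0 0 -0.0693;0.18 0.0264 -0.0164 -0.005 0 0 -0.0693"
}}

```text
clock: 1.35
eef_pos: [0.5468, 0.2297, 0.1298]
tool_rot: [0.624, 0.781, -0.001, -0.0]
ft_force: [-0.2, 0.1, -0.9]
grip_width: 0.0501
grasp_force: 0.0
```

Call:
{"fn": "send_rows", "kwargs": {
  "steps": "0.18 0 0 -0.0224 0 0 0;0.18 0 0 -0.0224 0 0 0;0.18 0 0 -0.0224 0 0 0;0.18 0 0 -0.0224 0 0 0;0.18 0 0 -0.0224 0 0 0"
}}

```text
clock: 1.77
eef_pos: [0.5456, 0.2305, 0.0171]
tool_rot: [0.623, 0.782, -0.001, -0.0]
ft_force: [0.7, 0.2, -0.0]
grip_width: 0.0502
grasp_force: 0.0
```

Call:
{"fn": "send_rows", "kwargs": {
  "steps": "0.18 0.0007 -0.0029 0 0 0 0;0.18 0.0007 -0.0029 0 0 0 0;0.18 0.0007 -0.0029 0 0 0 0;0.18 0.0007 -0.0029 0 0 0 0;0.18 0.0007 -0.0029 0 0 0 0"
}}

```text
clock: 2.18
eef_pos: [0.551, 0.2166, 0.0206]
tool_rot: [0.623, 0.782, 0.001, 0.001]
ft_force: [-0.3, 0.6, 0.3]
grip_width: 0.0503
grasp_force: 0.0
```

Call:
{"fn": "send_rows", "kwargs": {
  "steps": "0.18 0.0007 -0.0029 0 0 0 0;0.18 0.0007 -0.0029 0 0 0 0;0.18 0.0007 -0.0029 0 0 0 0;0.18 0.0007 -0.0029 0 0 0 0;0.18 0.0007 -0.0029 0 0 0 0"
}}

```text
clock: 2.6
eef_pos: [0.5531, 0.2021, 0.019]
tool_rot: [0.623, 0.783, 0.0, -0.0]
ft_force: [-0.5, 2.4, 0.4]
grip_width: 0.0503
grasp_force: 0.7
```

Call:
{"fn": "send_rows", "kwargs": {
  "steps": "0.18 0.0005 -0.0019 0 0 0 0;0.18 0.0005 -0.0019 0 0 0 0;0.18 0.0005 -0.0019 0 0 0 0;0.18 0.0005 -0.0019 0 0 0 0;0.18 0.0005 -0.0019 0 0 0 0"
}}

```text
clock: 3.02
eef_pos: [0.5557, 0.1925, 0.0188]
tool_rot: [0.623, 0.783, 0.0, -0.0]
ft_force: [-0.1, 1.5, 1.4]
grip_width: 0.0505
grasp_force: 0.9
```

Call:
{"fn": "send_rows", "kwargs": {
  "steps": "0.18 0.0005 -0.0019 0 0 0 0;0.18 0.0005 -0.0019 0 0 0 0;0.18 0.0005 -0.0019 0 0 0 0;0.18 0.0005 -0.0019 0 0 0 0;0.18 0.0005 -0.0019 0 0 0 0"
}}

```text
clock: 3.43
eef_pos: [0.5581, 0.1828, 0.0187]
tool_rot: [0.623, 0.783, 0.0, -0.0]
ft_force: [-0.0, 1.8, 1.8]
grip_width: 0.0506
grasp_force: 1.0
```

Call:
{"fn": "send_rows", "kwargs": {
  "steps": "0.18 -0.002 0.01 0 0 0 0;0.18 -0.002 0.01 0 0 0 0;0.18 0 0 0.037 0 0 0;0.18 0 0 0.037 0 0 0;0.18 0 0 0.037 0 0 0"
}}

```text
clock: 3.85
eef_pos: [0.5527, 0.2037, 0.1298]
tool_rot: [0.622, 0.783, -0.001, -0.001]
ft_force: [0.7, -0.2, 0.5]
grip_width: 0.0503
grasp_force: 0.0
```

Call:
{"fn": "send_rows", "kwargs": {
  "steps": "0.18 -0.0155 -0.0073 0 0 0 0.0754;0.18 -0.0155 -0.0073 0 0 0 0.0754;0.18 -0.0155 -0.0073 0 0 0 0.0754;0.18 -0.0155 -0.0073 0 0 0 0.0754;0.18 -0.0155 -0.0073 0 0 0 0.0754"
}}

```text
clock: 4.27
eef_pos: [0.4754, 0.1669, 0.1295]
tool_rot: [0.463, 0.886, -0.0, 0.0]
ft_force: [0.7, -0.7, 0.0]
grip_width: 0.0506
grasp_force: 0.0
```

Call:
{"fn": "send_rows", "kwargs": {
  "steps": "0.18 -0.0155 -0.0073 0 0 0 0.0754;0.18 -0.0155 -0.0073 0 0 0 0.0754;0.18 -0.0155 -0.0073 0 0 0 0.0754;0.18 -0.0155 -0.0073 0 0 0 0.0754;0.18 -0.0155 -0.0073 0 0 0 0.0754"
}}

```text
clock: 4.68
eef_pos: [0.398, 0.1302, 0.1296]
tool_rot: [0.289, 0.957, -0.0, -0.0]
ft_force: [0.4, -0.6, 0.6]
grip_width: 0.0508
grasp_force: 0.0
```

Call:
{"fn": "send_rows", "kwargs": {
  "steps": "0.18 0 0 -0.0222 0 0 0;0.18 0 0 -0.0222 0 0 0;0.18 0 0 -0.0222 0 0 0;0.18 0 0 -0.0222 0 0 0;0.18 0 0 -0.0222 0 0 0"
}}

```text
clock: 5.1
eef_pos: [0.3989, 0.1306, 0.0179]
tool_rot: [0.29, 0.957, 0.0, 0.0]
ft_force: [-0.3, 0.1, 0.9]
grip_width: 0.0504
grasp_force: 0.0
```

Call:
{"fn": "send_rows", "kwargs": {
  "steps": "0.18 0.0025 -0.0017 0 0 0 0;0.18 0.0025 -0.0017 0 0 0 0;0.18 0.0025 -0.0017 0 0 0 0;0.18 0.0025 -0.0017 0 0 0 0;0.18 0.0025 -0.0017 0 0 0 0"
}}

```text
clock: 5.52
eef_pos: [0.4133, 0.1217, 0.0201]
tool_rot: [0.291, 0.957, 0.001, 0.001]
ft_force: [0.4, -0.1, 0.1]
grip_width: 0.0505
grasp_force: 0.0
```

Call:
{"fn": "send_rows", "kwargs": {
  "steps": "0.18 0.0025 -0.0017 0 0 0 0;0.18 0.0025 -0.0017 0 0 0 0;0.18 0.0025 -0.0017 0 0 0 0;0.18 0.0025 -0.0017 0 0 0 0;0.18 0.0025 -0.0017 0 0 0 0"
}}

```text
clock: 5.93
eef_pos: [0.4238, 0.1127, 0.0187]
tool_rot: [0.291, 0.957, -0.0, -0.0]
ft_force: [-1.2, 0.9, 1.0]
grip_width: 0.0506
grasp_force: 0.7
```

Call:
{"fn": "send_rows", "kwargs": {
  "steps": "0.18 0.0017 -0.0011 0 0 0 0;0.18 0.0017 -0.0011 0 0 0 0;0.18 0.0017 -0.0011 0 0 0 0;0.18 0.0017 -0.0011 0 0 0 0;0.18 0.0017 -0.0011 0 0 0 0"
}}

```text
clock: 6.35
eef_pos: [0.4327, 0.1074, 0.0187]
tool_rot: [0.291, 0.957, 0.0, -0.0]
ft_force: [-0.9, 0.4, 1.0]
grip_width: 0.0503
grasp_force: 0.5
```

Call:
{"fn": "send_rows", "kwargs": {
  "steps": "0.18 0.0017 -0.0011 0 0 0 0;0.18 0.0017 -0.0011 0 0 0 0;0.18 0.0017 -0.0011 0 0 0 0;0.18 0.0017 -0.0011 0 0 0 0;0.18 0.0017 -0.0011 0 0 0 0"
}}

```text
clock: 6.77
eef_pos: [0.4412, 0.1018, 0.0187]
tool_rot: [0.291, 0.957, -0.0, -0.0]
ft_force: [-1.6, -0.0, -0.2]
grip_width: 0.0504
grasp_force: 0.5
```

Call:
{"fn": "send_rows", "kwargs": {
  "steps": "0.18 -0.0083 0.0056 0 0 0 0;0.18 -0.0083 0.0056 0 0 0 0;0.18 0 0 0.037 0 0 0;0.18 0 0 0.037 0 0 0;0.18 0 0 0.037 0 0 0"
}}

```text
clock: 7.18
eef_pos: [0.4223, 0.1134, 0.1304]
tool_rot: [0.29, 0.957, -0.001, -0.001]
ft_force: [2.0, 0.3, 0.8]
grip_width: 0.0502
grasp_force: 0.0
```

Call:
{"fn": "send_rows", "kwargs": {
  "steps": "0.18 -0.006 -0.0168 0 0 0 0.0789;0.18 -0.006 -0.0168 0 0 0 0.0789;0.18 -0.006 -0.0168 0 0 0 0.0789;0.18 -0.006 -0.0168 0 0 0 0.0789;0.18 -0.006 -0.0168 0 0 0 0.0789"
}}

```text
clock: 7.6
eef_pos: [0.3932, 0.0291, 0.1297]
tool_rot: [0.095, 0.995, -0.0, -0.0]
ft_force: [0.3, -0.4, 0.3]
grip_width: 0.0504
grasp_force: 0.0
```

Call:
{"fn": "send_rows", "kwargs": {
  "steps": "0.18 -0.006 -0.0168 0 0 0 0.0789;0.18 -0.006 -0.0168 0 0 0 0.0789;0.18 -0.006 -0.0168 0 0 0 0.0789;0.18 -0.006 -0.0168 0 0 0 0.0789;0.18 -0.006 -0.0168 0 0 0 0.0789"
}}

```text
clock: 8.02
eef_pos: [0.3633, -0.0549, 0.1296]
tool_rot: [-0.102, 0.995, -0.0, -0.0]
ft_force: [-0.2, 0.1, 0.5]
grip_width: 0.0505
grasp_force: 0.0
```

Call:
{"fn": "send_rows", "kwargs": {
  "steps": "0.18 0 0 -0.0222 0 0 0;0.18 0 0 -0.0222 0 0 0;0.18 0 0 -0.0222 0 0 0;0.18 0 0 -0.0222 0 0 0;0.18 0 0 -0.0222 0 0 0"
}}

```text
clock: 8.43
eef_pos: [0.3638, -0.0542, 0.018]
tool_rot: [-0.099, 0.995, -0.0, 0.0]
ft_force: [0.5, 0.7, -0.3]
grip_width: 0.0502
grasp_force: 0.0
```

Call:
{"fn": "send_rows", "kwargs": {
  "steps": "0.18 0.0029 0.0006 0 0 0 0;0.18 0.0029 0.0006 0 0 0 0;0.18 0.0029 0.0006 0 0 0 0;0.18 0.0029 0.0006 0 0 0 0;0.18 0.0029 0.0006 0 0 0 0"
}}

```text
clock: 8.85
eef_pos: [0.3808, -0.0518, 0.02]
tool_rot: [-0.099, 0.995, -0.0, 0.002]
ft_force: [-1.1, -0.8, -0.1]
grip_width: 0.0505
grasp_force: 0.0
```

Call:
{"fn": "send_rows", "kwargs": {
  "steps": "0.18 0.0029 0.0006 0 0 0 0;0.18 0.0029 0.0006 0 0 0 0;0.18 0.0029 0.0006 0 0 0 0;0.18 0.0029 0.0006 0 0 0 0;0.18 0.0029 0.0006 0 0 0 0"
}}

```text
clock: 9.27
eef_pos: [0.3918, -0.0495, 0.0184]
tool_rot: [-0.099, 0.995, -0.001, -0.002]
ft_force: [-4.6, -2.7, 2.3]
grip_width: 0.0503
grasp_force: 2.4
```

Call:
{"fn": "send_rows", "kwargs": {
  "steps": "0.18 0.002 0.0004 0 0 0 0;0.18 0.002 0.0004 0 0 0 0;0.18 0.002 0.0004 0 0 0 0;0.18 0.002 0.0004 0 0 0 0;0.18 0.002 0.0004 0 0 0 0"
}}

```text
clock: 9.68
eef_pos: [0.4011, -0.0468, 0.0182]
tool_rot: [-0.099, 0.995, 0.0, -0.002]
ft_force: [-6.0, -1.4, 4.8]
grip_width: 0.0506
grasp_force: 3.4
```

Call:
{"fn": "send_rows", "kwargs": {
  "steps": "0.18 0.002 0.0004 0 0 0 0;0.18 0.002 0.0004 0 0 0 0;0.18 0.002 0.0004 0 0 0 0;0.18 0.002 0.0004 0 0 0 0;0.18 0.002 0.0004 0 0 0 0"
}}

```text
clock: 10.1
eef_pos: [0.4111, -0.0447, 0.0182]
tool_rot: [-0.099, 0.995, 0.0, -0.002]
ft_force: [-6.5, -1.5, 3.6]
grip_width: 0.0503
grasp_force: 3.4
```

C pushes back with about 6.5 N, against about 1.5 N for A and B. That makes C the heavy one, since the mass ratio of 4–5 matches. I'll measure where C is relative to the cradle before the long slide.

```bash
cat > m.py <<'E'
import sys
from workcell import *
from h import *
n=sys.argv[1];o=get_obs();print(np.round(o["eef_pos"],4),np.round(o["tool_rot"],3))
c=camera("top");np.savez(n,**c);cv2.imwrite(f"pics/{n}.png",cv2.resize(c["frame"][180:340,150:490,::-1],None,fx=2,fy=2))
P=cloud(c);hsv=cv2.cvtColor(c["frame"],cv2.COLOR_RGB2HSV)
m=((hsv[...,1]<40)&(hsv[...,2]>190)&(P[...,2]>.06)&(P[...,2]<.085)&(P[...,0]>.3)&(P[...,0]<.75)&(abs(P[...,1])<.3)).astype(np.uint8)
m=cv2.morphologyEx(m,cv2.MORPH_OPEN,np.ones((3,3)))
for q in cv2.findContours(m,0,1)[0]:
    if cv2.contourArea(q)<100: continue
    q=cv2.convexHull(q)[:,0];w=onz(c,q[:,0],q[:,1],.0725)[:,:2].astype(np.float32);(x,y),r=cv2.minEnclosingCircle(w)
    print("can xy",round(x,4),round(y,4),"dia",round(2*r,4),"px",q.mean(0).round())
m=((hsv[...,0]>8)&(hsv[...,0]<24)&(hsv[...,1]>90)&(hsv[...,2]>150)&(P[...,2]<.03)&(P[...,0]>.5)&(abs(P[...,1])<.15)).astype(np.uint8)
for q in cv2.findContours(m,0,1)[0]:
    if cv2.contourArea(q)<100: continue
    w=onz(c,q[:,0,0],q[:,0,1],.002)[:,:2].astype(np.float32);(x,y),r=cv2.minEnclosingCircle(w);print("trivet",round(x,4),round(y,4),2*r)
E
python3 m.py m1
```

```text
[ 0.4111 -0.0447  0.0182] [-0.099  0.995  0.    -0.002]
can xy 0.4605 -0.0338 dia 0.0869 px [344. 267.]
can xy 0.4828 0.0747 dia 0.0895 px [307. 264.]
can xy 0.5062 -0.148 dia 0.0888 px [385. 259.]
can xy 0.569 0.1366 dia 0.0895 px [286. 237.]
trivet 0.6035 -0.0062 0.1454831063747406
```

View pics/m1.png

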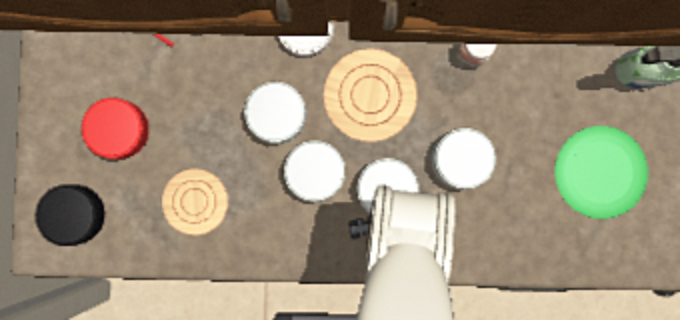

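The picture shows C at crop (388,185) seated in the cradle, and all the others standing. A has moved 22 mm and B 25 mm, both within limits. C is at (0.460,-0.034) and the trivet at (0.603,-0.0065), so the slide heads 11° at about 146 mm. I'll do most of it now.

Call:
{"fn": "send_rows", "kwargs": {
  "steps": "0.18 0.005 0.001 0 0 0 0;0.18 0.005 0.001 0 0 0 0;0.18 0.005 0.001 0 0 0 0;0.18 0.005 0.001 0 0 0 0;0.18 0.005 0.001 0 0 0 0"
}}

```text
clock: 10.57
eef_pos: [0.4379, -0.0396, 0.0182]
tool_rot: [-0.099, 0.995, 0.0, -0.001]
ft_force: [-2.5, -0.9, -0.6]
grip_width: 0.0502
grasp_force: 2.7
```

Call:
{"fn": "send_rows", "kwargs": {
  "steps": "0.18 0.005 0.001 0 0 0 0;0.18 0.005 0.001 0 0 0 0;0.18 0.005 0.001 0 0 0 0;0.18 0.005 0.001 0 0 0 0;0.18 0.005 0.001 0 0 0 0"
}}

```text
clock: 10.98
eef_pos: [0.4616, -0.0348, 0.0182]
tool_rot: [-0.099, 0.995, 0.0, -0.002]
ft_force: [-3.1, -0.4, -0.1]
grip_width: 0.0507
grasp_force: 2.8
```

Call:
{"fn": "send_rows", "kwargs": {
  "steps": "0.18 0.005 0.001 0 0 0 0;0.18 0.005 0.001 0 0 0 0;0.18 0.005 0.001 0 0 0 0;0.18 0.005 0.001 0 0 0 0;0.18 0.005 0.001 0 0 0 0"
}}

```text
clock: 11.4
eef_pos: [0.488, -0.03, 0.019]
tool_rot: [-0.099, 0.995, -0.0, -0.001]
ft_force: [-9.1, -2.5, 8.4]
grip_width: 0.0506
grasp_force: 5.4
```

Call:
{"fn": "send_rows", "kwargs": {
  "steps": "0.18 0.005 0.001 0 0 0 0;0.18 0.005 0.001 0 0 0 0;0.18 0.005 0.001 0 0 0 0;0.18 0.005 0.001 0 0 0 0;0.18 0.005 0.001 0 0 0 0"
}}

```text
clock: 11.82
eef_pos: [0.5137, -0.0249, 0.0193]
tool_rot: [-0.099, 0.995, -0.0, -0.0]
ft_force: [-7.2, -2.1, 5.0]
grip_width: 0.0504
grasp_force: 5.0
```

Call:
{"fn": "send_rows", "kwargs": {
  "steps": "0.18 0.005 0.001 0 0 0 0;0.18 0.005 0.001 0 0 0 0;0.18 0.005 0.001 0 0 0 0;0.18 0.005 0.001 0 0 0 0;0.18 0.005 0.001 0 0 0 0"
}}

```text
clock: 12.23
eef_pos: [0.5387, -0.0199, 0.0193]
tool_rot: [-0.099, 0.995, -0.0, -0.0]
ft_force: [-7.0, -2.1, 6.1]
grip_width: 0.0504
grasp_force: 4.9
```

```bash
python3 m.py m2
```

```text
[ 0.5387 -0.0199  0.0193] [-0.099  0.995 -0.    -0.   ]
can xy 0.4833 0.0984 dia 0.0691 px [297. 265.]
can xy 0.5062 -0.1479 dia 0.0888 px [384. 258.]
can xy 0.5692 0.1363 dia 0.0888 px [286. 236.]
trivet 0.6059 -0.0058 0.14464150369167328
```

Call:
{"fn": "send_rows", "kwargs": {
  "steps": "0.18 0.004 0.0009 0 0 0 0;0.18 0.004 0.0009 0 0 0 0;0.18 0.004 0.0009 0 0 0 0;0.18 0.003 0.0007 0 0 0 0;0.18 0.0015 0.0004 0 0 0 0"
}}

```text
clock: 12.7
eef_pos: [0.5555, -0.0161, 0.0192]
tool_rot: [-0.099, 0.995, -0.0, 0.0]
ft_force: [-5.6, -0.9, 3.7]
grip_width: 0.0503
grasp_force: 4.6
```

Call:
{"fn": "send_rows", "kwargs": {
  "steps": "0.18 0 0 0 0 0 0;0.18 -0.005 -0.001 0 0 0 0;0.18 -0.01 -0.002 0 0 0 0;0.18 -0.01 -0.002 0 0 0 0;0.18 -0.01 -0.002 0 0 0 0"
}}

```text
clock: 13.12
eef_pos: [0.5217, -0.0228, 0.0192]
tool_rot: [-0.099, 0.995, 0.0, 0.002]
ft_force: [0.5, 0.2, -0.4]
grip_width: 0.0502
grasp_force: 0.0
```

Call:
{"fn": "send_rows", "kwargs": {
  "steps": "0.18 0 0 0.035 0 0 0;0.18 0 0 0.035 0 0 0;0.18 0 0 0.035 0 0 0;0.18 -0.03 0 0.03 0 0 0;0.18 -0.03 0 0.03 0 0 0"
}}

```text
clock: 13.53
eef_pos: [0.4634, -0.0228, 0.1848]
tool_rot: [-0.099, 0.995, -0.0, 0.003]
ft_force: [-0.6, -0.6, -0.0]
grip_width: 0.0509
grasp_force: 0.0
```

Call:
{"fn": "send_rows", "kwargs": {
  "steps": "0.18 -0.035 0 0 0 0 0;0.18 -0.035 0 0 0 0 0;0.18 -0.035 0 0 0 0 0;0.18 -0.035 0 0 0 0 0;0.18 -0.01 0 0 0 0 0"
}}

```text
clock: 13.95
eef_pos: [0.3076, -0.0227, 0.1827]
tool_rot: [-0.099, 0.995, 0.0, 0.0]
ft_force: [0.2, -0.1, -0.6]
grip_width: 0.0505
grasp_force: 0.0
```

```bash
python3 m.py m3
```

```text
[ 0.3076 -0.0227  0.1827] [-0.099  0.995  0.     0.   ]
can xy 0.4828 0.0747 dia 0.0895 px [308. 264.]
can xy 0.5062 -0.148 dia 0.0888 px [384. 259.]
can xy 0.5688 0.1363 dia 0.0891 px [286. 236.]
can xy 0.6031 -0.0049 dia 0.0888 px [334. 226.]
trivet 0.604 0.0174 0.1344851702451706
```

View pics/m3.png

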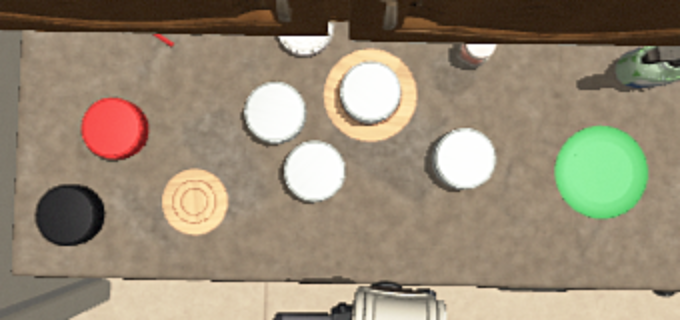

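The picture shows the heavy canister at crop (370,92), standing about 2 mm off the trivet's middle. Nothing else is disturbed and the arm is clear.

```bash
python3 -c "
from workcell import *
print(job_done())"
```

```text
the job is handed in; nothing more can be done
None
```

The heavy canister, the one that started at about (0.438, -0.040), now stands about 2 mm from the trivet's middle, and the job is handed in (no verdict was returned); it pushed back with about 6.5 N against about 1.5 N for the two I nudged 22–25 mm, I left the fourth canister untested and unmoved, and the tin and jars looked undisturbed where the camera could see them, though the yellow-lid jar was not in the final view.

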